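# Lock up a two-part branding die in its chase

### The job

Lock up the hat-branding die in the chase, working from the near side: slide the crest block in under the lips right up to the far rail, its notch towards you, then slide the band block in behind it so that its tongue goes into the notch and the two blocks meet. Set the filler block down flat in the gap that is left, and swing the cam lever all the way round anticlockwise (seen from above), so that it clamps the whole row tight. Leave the leather tags and the glue stick where they are.

Things in the scene. Friction and masses are not known exactly. Their poses are not given: they have to be found in the camera images.
- chase: Chase: fixed metal tray. Origin on the table (z = 0); x to its far rail (away from the robot at yaw 0), y left, z up. In this frame, mm: base plate x -130 to 105, y -103 to 103; bed (inner floor) z = 6; far rail's inner face x = 75; near rail x -96 to -84, top z = 20, split at y -30 to 30 for the cam. Smooth metal. Bays from far to near: crest, band, filler.
- crest_seat (a point): Where the crest block's origin is when home: chase x = 50, y = 0, z = 6 mm; block axes as the chase's. Crest bay: x 27 to 75, walls at y = +-49.5, mouth corners rounded 11 mm. Lips cover all beyond y = +-42.5 (underside z = 22.5, top 25.5 mm), so a block gets in only by sliding on the bed. Open above between the lips.
- band_seat (a point): Where the band block's origin is when home: chase x = 7, y = 0, z = 6 mm; block axes as the chase's. Band bay: walls at y = +-69.5 from x = 3 to 27, tapering out to +-80 at x = -30. Lips from x = -2 to 27 cover all beyond y = +-62.5 (underside z = 22.5, top 25.5 mm). Open above between the lips.
- filler_seat (a point): Where the filler block's origin is when clamped: chase x = -41, y = 0, z = 6 mm, square to the chase. Filler bay: x -84 to -2, walls at y = +-80 (top z = 25.5 mm), open above: blocks can be set down here and slid on. With the other two home and the cam slack the gap left is x -83 to -11 (filler 60, cam up to 2 mm into it).
- crest_block: Crest block: light wood mount 50 x 96 x 14 mm (x, y, z) with a 7 mm brass die on top (x -7 to 22, y -38 to 38, face at z = 21) with a mountain motif. Origin at the centre of the 50 x 96 underside. Its near (-x) edge has a notch 32 mm wide and 14 mm deep (y -2 to 30, x -25 to -11). 0.18 kg, loose.
- band_block: Band block: light wood mount 36 x 136 x 14 mm (x, y, z) with a 7 mm brass die on top (x -14 to 14, y -57 to 57, face at z = 21) with a row of diamonds. Origin at the centre of the 36 x 136 underside. A tapered tongue stands 12 mm out of its far (+x) edge (x 18 to 30, centred on y = 14), 26 mm wide at the root, 16 at the tip. 0.18 kg, loose.
- filler_block: Filler block: plain light wood 60 x 134 x 14 mm (x, y, z), same either way round, with a wooden grip rib on top, 44 mm along x, 24 mm wide in y, from z = 14 to 34. Origin at the centre of the 60 x 134 underside. 0.22 kg, loose.
- cam_lever (a joint): Lever angle (rad): 0 slack (lever towards the robot and a little left), 2.10 fully clamped at a stop (lever along the near rail, to the chase's -y). Grows anticlockwise from above, stays where left (pivot friction 0.12 N m). The lever points at angle -pi/2 - 2.10 + value from chase x towards y. Closing pushes the filler up to 12 mm to the far rail.
- lever_knob (a point): Middle of the black upright knob at the lever's end, 78 mm from the pivot, 46 mm above the table; knob 16 mm across, z 30 to 60 mm; the flat lever arm under it has its top at z = 28 mm.
- lever_pivot (a point): The lever's vertical pivot axis, on the bed at the chase's near rail (x = -99, y = 0, z = 6 mm in the chase's frame).
- leather_tag_a: Bystander: tan leather tag 34 x 62 x 9 mm lying flat; origin at the centre of its underside.
- leather_tag_b: Bystander: dark leather tag 34 x 62 x 9 mm lying flat; origin at the centre of its underside.
- glue: Bystander: white glue stick 22 x 90 mm lying down; origin at the centre of its underside.
Not all that is in view belongs to the job. Leave any turquoise look-alike of the crest_block alone.

How it is judged:
On the way, in this order (a step that is already met when the one before it is completed fails the run):
1. crest block slid into the far bay under the lips (within 8 mm of the far rail), cam slack (x of crest_block in the frame of chase between 0.042 and 0.053 m and y of crest_block in the frame of chase between -0.004 and 0.004 m and z of crest_block in the frame of chase between 0.003 and 0.0085 m and angle between crest_block's own z axis and vertical below 0.06 rad and angle between the x axis of crest_block and the x axis of chase, either way round below 0.08 rad and value of joint cam_lever below 1.92 rad), for 0.1 s.
2. band block slid in behind it, tongue in the notch (within 8 mm of home), cam slack (x of band_block in the frame of chase between -0.001 and 0.01 m and y of band_block in the frame of chase between -0.004 and 0.004 m and z of band_block in the frame of chase between 0.003 and 0.0085 m and angle between band_block's own z axis and vertical below 0.06 rad and angle between the x axis of band_block and the x axis of chase, either way round below 0.08 rad and value of joint cam_lever below 1.92 rad), for 0.1 s.
3. filler block flat on the bed between band block and cam, cam slack (x of filler_block in the frame of chase between -0.056 and -0.037 m and y of filler_block in the frame of chase between -0.009 and 0.009 m and z of filler_block in the frame of chase between 0.003 and 0.0085 m and angle between filler_block's own z axis and vertical below 0.06 rad and angle between the x axis of filler_block and the x axis of chase, either way round below 0.08 rad and value of joint cam_lever below 1.92 rad), for 0.1 s.
4. cam lever swung round to clamp the row (value of joint cam_lever above 1.92 rad), for 0.1 s.
At the end, for the whole second after the job is handed in: Crest and band blocks lie flat on the bed, face up, within 3 mm of home along the chase and 4 mm across it; the filler block lies flat within 3.5 mm of its clamped place along and 9 mm across; all are square to the chase (0.05 rad), the cam lever stands beyond 1.92 rad of 2.10, and nothing moves (x of crest_block in the frame of chase between 0.047 and 0.053 m and y of crest_block in the frame of chase between -0.004 and 0.004 m and z of crest_block in the frame of chase between 0.003 and 0.0085 m and angle between each of crest_block, band_block, filler_block's own z axis and vertical below 0.06 rad and angle between the x axis of each of crest_block, band_block, filler_block and the x axis of chase, either way round below 0.05 rad and x of band_block in the frame of chase between 0.004 and 0.01 m and y of band_block in the frame of chase between -0.004 and 0.004 m and z of band_block in the frame of chase between 0.003 and 0.0085 m and x of filler_block in the frame of chase between -0.0445 and -0.0375 m and y of filler_block in the frame of chase between -0.009 and 0.009 m and z of filler_block in the frame of chase between 0.003 and 0.0085 m and value of joint cam_lever above 1.92 rad and linear speed of each of crest_block, band_block, filler_block below 0.02 m/s); the robot touches nothing.
It fails at once if the tan leather tag is shifted by more than 2 cm (distance of leather_tag_a from where it was at the start of the episode above 0.02 m).
It fails at once if the dark leather tag is shifted by more than 2 cm (distance of leather_tag_b from where it was at the start of the episode above 0.02 m).
It fails at once if the glue stick is shifted by more than 2 cm (distance of glue from where it was at the start of the episode above 0.02 m).
It also fails if it takes over 72 s, if anything falls off the work surface, if the arm or the gripper's body presses on something with over 40 N, if the wrist force passes 120 N, or if a joint passes its speed limit or range.

### The arm

A 6-joint arm with a two-finger parallel gripper is mounted at the origin on a cart in front of the work surface, level with it; the furniture and walls round the work are solid. World frame = base frame: x ahead of the robot, y to its left, z up, the work surface at z = 0. Lengths are in m, angles in rad, forces in N, time in s.
With the tool pointing down it reaches from about 0.375 to 0.75 m from the base axis. Payload 9 kg.
Tool frame: the origin (TCP) lies midway between the tips of the shut fingers; the grasp point (between the pads) lies 19 mm behind it; z points along the fingers, y is the line along which they close (so a half turn about z gives the same grasp; the last joint's range is limited). The gripper opens to 85 mm and grips with 20 to 120 N. Pads are 22 mm wide; open, the fingers measure 114 mm over their backs; the gripper's body (76 mm by 85 mm) begins 54 mm behind the grasp point. The pads swing forward as they close: fully open they stand 13 mm farther back than shut.
Start: joints at [0.89, 0.104, 0.097, 1.564, 0, 1.353], TCP at [0.268, 0.537, 0.231] pointing down, gripper open.
Joint ranges: [-2.99, 2.99], [-0.84, 1.86], [-1.1, 1.16], [-1.84, 2.11], [-1.51, 1.56], [-3.14, 3.14]. Speed limits (rad/s): [2.22, 2.22, 2.57, 3.14, 3.14, 3.14].

### API

Orientations are given as [roll, pitch, yaw] about the fixed x, y, z axes, in that order (R = Rz(yaw) Ry(pitch) Rx(roll)).
In Python, from workcell import monitor, cams, workorder gives the robot as it stands.
- The arm moves only by the tool step_arm, never from a script. Its arguments are lists of equal length, an entry for each row: "grip": the finger opening in mm, from 0 to 85.4; "xyz": the shift along the tool's x, y, z in mm, a list of three; "dr": the turn, a rotation vector about the tool's x, y, z in degrees, a list of three. In form: {"grip": [grip, ...], "xyz": [[tx, ty, tz], ...], "dr": [[ax, ay, az], ...]}. A call has 1 to 5 rows; each row is the pose to reach, as a shift and turn from the pose commanded when the call began, along the tool's axes at that moment; what a row does not reach only later rows make up. A row lasts 1/8 s, in which the tool goes at most 62.5 mm and 10.7 degrees, less where a joint would pass 70% of its speed; a pose out of reach is approached as far as the arm can. A call with a gripper value outside its range is refused whole. The fingers move at their own pace and stop on an object; "grip_force" is the grip in N (left out, the last holds). Time passes only in rows, so rows that repeat a pose let the fingers close. It gives the time, the measured TCP pose, the force, the opening and the grip force at its end, in the units of the state.
- monitor.read_state(): the state, without advancing time (a new reading comes with each control period).
- cams.camera(name): name is "scene" or "top"; returns the picture (400x640x3 uint8, red, green, blue); there is no depth.
- cams.camera_info(name): a dict with "fov_y" (degrees; the focal length in pixels is half the picture's height over the tangent of half this angle, whatever the lens; pixels are square), "cx", "cy" (the principal point, pixels), "D" ([k1, k2, p1, p2, k3] as OpenCV has them; the pictures are not rectified), "view" (4x4, takes a point from world to camera coordinates). Camera axes: x right, y down, z forward; pixel columns grow to the right and rows downward; lengths in m; the calibration is good to about 2 mm. A picture is of the moment at which its call begins. camera_info takes no time and is no camera call.
- workorder.close_job(): hands the job in; it is judged then, once.
The state is a dict: "clock": time; "joint_pos": joint angles; "qvel": joint speeds; "joint_torque": joint torques, N m; "ee_pos": TCP position; "ee_rot": TCP orientation; "ft_force": force on the tool from outside, world axes, zero at the start; "wrist_torque": the same for the moment, N m; "gripper_width": finger opening in m; "finger_force": force on a finger pad.
Only numpy, scipy, OpenCV 4.12 (cv2) and the standard library are available. Lean on these libraries where they do the work, as an engineer would, in place of code of your own. Each camera call takes 0.05 s, during which the arm holds its last target. There are 200 camera calls.

## Working session

There is one attempt and no reset: what is moved stays moved. The work goes in short steps, Python scripts to look and compute and a tool call to move; the robot and the scene stay as the last step left them, time stands still between calls to the robot, and variables do not carry over. Pictures are saved under pics/ and viewed, at most 10 in all, crops included, and the job is handed in when it is done.

Besides the shell and the picture viewer there is one more tool, called after "Request:" as a command line: name --argument value ..., lists and objects as JSON in quotes. step_arm: Moves the arm, as the interface text tells. Its arguments: {"type":"object","properties":{"grip":{"type":"array"},"xyz":{"type":"array"},"dr":{"type":"array"},"grip_force":{"type":"number"}},"required":["grip","xyz","dr"]}

```bash
ls; mkdir -p pics; python3 - <<'E'
from workcell import monitor, cams, workorder
import cv2
for n in("top","scene"):
    im=cams.camera(n); cv2.imwrite(f"pics/{n}0.png",im[:,:,::-1]); 
    i=cams.camera_info(n); print(n,i)
s=monitor.read_state(); print(s)
E
```

```text
pics
top {'fov_y': 52.96662150648137, 'cx': 316.5786007727112, 'cy': 200.65638812158136, 'D': array([0.00844189, 0.        , 0.        , 0.        , 0.        ]), 'view': array([[-0.01972414, -0.99978797, -0.00591311,  0.01746784],
       [-0.98088384,  0.02049569, -0.19351178,  0.5678208 ],
       [ 0.19359195,  0.00198322, -0.98108013,  1.01745922],
       [ 0.        ,  0.        ,  0.        ,  1.        ]])}
scene {'fov_y': 50.497788583439174, 'cx': 317.75238262190356, 'cy': 197.29841993702198, 'D': array([-0.00138003,  0.        ,  0.        ,  0.        ,  0.        ]), 'view': array([[ 0.89931676, -0.43718398,  0.0099767 , -0.50840316],
       [-0.3137737 , -0.66100848, -0.68162589,  0.21645093],
       [ 0.30459061,  0.60986716, -0.73163284,  1.07002088],
       [ 0.        ,  0.        ,  0.        ,  1.        ]])}
{'clock': 0.1, 'joint_pos': array([8.90318862e-01, 1.04642726e-01, 9.65387733e-02, 1.56389810e+00,
       1.51130310e-05, 1.35304268e+00]), 'qvel': array([-0.00063613, -0.00120107,  0.00330636,  0.00040084,  0.00205253,
       -0.0008507 ]), 'joint_torque': array([ 6.25292509e-03, -5.58205533e+01,  5.04721248e+01,  1.30982220e-02,
       -2.70097280e-04,  1.93012130e-05]), 'ee_pos': array([0.26765504, 0.53665713, 0.2305937 ]), 'ee_rot': array([-3.14041867e+00, -2.75237028e-04,  2.67886867e+00]), 'ft_force': array([-0.3561387 ,  0.0418021 , -0.59734675]), 'wrist_torque': array([-0.0019037 , -0.03486514, -0.00570926]), 'finger_force': 0.0, 'gripper_width': 0.08546317893768328}
```

View pics/top0.png

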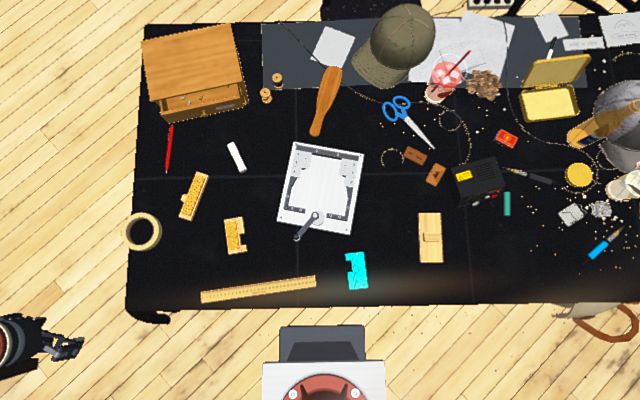

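View pics/scene0.png

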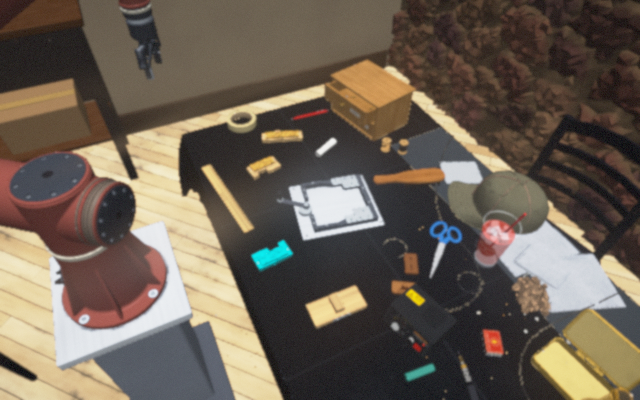

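The top view shows the crest block near (235,236), the band block near (194,196), the filler near (430,238), the turquoise decoy near (357,270), the chase near (320,188) and the lever knob near (297,237). The leather tags are at (415,155) and (436,174), and the glue stick is at (236,157).

```bash
cat > h.py <<'E'
from workcell import monitor, cams, workorder
import cv2, numpy as np
def K(i):
    f=200/np.tan(np.radians(i['fov_y']/2)); return np.array([[f,0,i['cx']],[0,f,i['cy']],[0,0,1.]])
def cast(n,uv,z):
    i=cams.camera_info(n); p=cv2.undistortPoints(np.float64(uv).reshape(-1,1,2),K(i),i['D']).reshape(-1,2)
    R=i['view'][:3,:3]; c=-R.T@i['view'][:3,3]; d=np.c_[p,np.ones(len(p))]@R
    return (c+d*((z-c[2])/d[:,2])[:,None])[:,:2]
def proj(n,P):
    i=cams.camera_info(n); v=i['view']; return cv2.projectPoints(np.float64(P).reshape(-1,1,3),cv2.Rodrigues(v[:3,:3])[0],v[:3,3],K(i),i['D'])[0].reshape(-1,2)
def mask(im,lo,hi): return cv2.inRange(cv2.cvtColor(im,cv2.COLOR_RGB2HSV),lo,hi)
WOOD=((10,60,90),(35,255,255))
def rect(im,box,z,rng=WOOD,n="top",S=4):
    x0,y0,x1,y1=box; c=cv2.resize(im[y0:y1,x0:x1],None,fx=S,fy=S,interpolation=cv2.INTER_CUBIC)
    m=mask(c,*rng); cs=cv2.findContours(m,cv2.RETR_EXTERNAL,cv2.CHAIN_APPROX_NONE)[0]
    k=max(cs,key=cv2.contourArea)[:,0]; uv=(k+.5)/S-.5+[x0,y0]
    w=cast(n,uv,z)*1000; r=cv2.minAreaRect(np.float32(w)); return r,cv2.boxPoints(r),w
def state():
    s=monitor.read_state(); print("t",round(s['clock'],2),"p",(s['ee_pos']*1000).round(1),"r",np.degrees(s['ee_rot']).round(2),"w",round(s['gripper_width']*1000,1),"F",s['ft_force'].round(1),'ff',s['finger_force'],"j6",s['joint_pos'].round(2)); return s
def tool(s=None):
    s=s or monitor.read_state(); a=s['ee_rot']; from scipy.spatial.transform import Rotation as Ro
    return s['ee_pos']*1000,Ro.from_euler('xyz',a)
def goto(P,yaw):  # deg; pointing down
    from scipy.spatial.transform import Rotation as Ro
    p,R=tool(); T=Ro.from_euler('xyz',[180,0,yaw],degrees=True)
    print("xyz",R.inv().apply(np.array(P)-p).round(1),"dr",np.degrees((R.inv()*T).as_rotvec()).round(2))
E
python3 - <<'E'
from h import *
im=cv2.cvtColor(cv2.imread("pics/top0.png"),cv2.COLOR_BGR2RGB)
for nm,b in dict(crest=(215,210,255,262),band=(170,165,216,228),filler=(410,205,450,270)).items():
    r,bx,w=rect(im,b,7); print(nm,r,bx.round(1).tolist())
c=im[135:295,165:465]; cv2.imwrite("pics/c1.png",cv2.resize(c,None,fx=2.66,fy=2.66,interpolation=cv2.INTER_CUBIC)[:,:,::-1])
E
```

```text
crest ((-313.04193115234375, -1219.2647705078125), (540.76904296875, 291.8659973144531), 8.82712173461914) [[-602.5999755859375, -1116.5999755859375], [-557.7999877929688, -1405.0], [-23.5, -1322.0], [-68.30000305175781, -1033.5999755859375]]
band ((-932.1376953125, -1886.77587890625), (290.80401611328125, 753.24169921875), 70.85503387451172) [[-1335.5999755859375, -1900.5999755859375], [-624.0, -2147.699951171875], [-528.7000122070312, -1872.9000244140625], [-1240.199951171875, -1625.9000244140625]]
filler ((-224.06149291992188, 1645.4544677734375), (347.82550048828125, 742.8843383789062), 88.30451202392578) [[-600.5, 1482.5999755859375], [142.10000610351562, 1460.5999755859375], [152.39999389648438, 1808.300048828125], [-590.2000122070312, 1830.300048828125]]
```

View pics/c1.png

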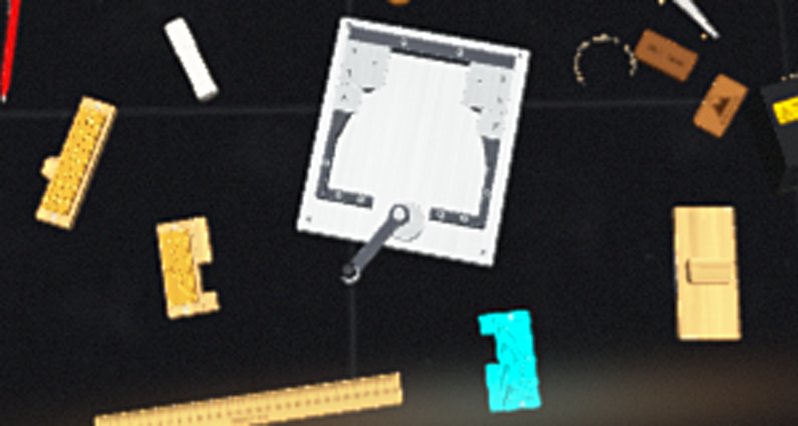

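The crop shows the crest's notch facing image right (world -y), the band's tongue facing image left (+y), and the chase yawed about -10°. The lever points towards the near left.

```bash
sed -i 's|w=cast(n,uv,z)\*1000|w=cast(n,uv,z/1000)*1000|' h.py
cat > m.py <<'E'
from h import *
im=cv2.cvtColor(cv2.imread("pics/top0.png"),cv2.COLOR_BGR2RGB); sc=cv2.cvtColor(cv2.imread("pics/scene0.png"),cv2.COLOR_BGR2RGB)
W=((0,0,120),(180,60,255))
def show(nm,r,bx): print(nm,np.round(r[0],1),np.round(r[1],1),round(r[2],2),bx.round(0).tolist())
for nm,b in dict(crest=(215,210,255,262),band=(170,165,216,228),filler=(410,205,450,270)).items():
    r,bx,w=rect(im,b,7); show(nm,r,bx)
r,bx,w=rect(im,(268,130,372,242),5,W); show("chase",r,bx)
# robust edge fits of plate
c=np.float32(r[0]); 
q=[(bx[i]+bx[(i+1)%4])/2 for i in range(4)]
for i in range(4):
    a,b=bx[i],bx[(i+1)%4]; u=(b-a)/np.linalg.norm(b-a); n=np.array([-u[1],u[0]]); d=(w-a)@n; t=(w-a)@u/np.linalg.norm(b-a)
    s=w[(abs(d)<6)&(t>.1)&(t<.9)]; vx,vy,x,y=cv2.fitLine(np.float32(s),cv2.DIST_HUBER,0,.01,.01).ravel(); print("edge",len(s),np.degrees(np.arctan2(vy,vx)).round(2),(x.round(1),y.round(1)))
for nm,b in dict(crest=(243,150,290,182),band=(257,124,306,148),filler=(300,280,372,332)).items():
    r,bx,w=rect(sc,b,7,n="scene"); show("s "+nm,r,bx)
r,bx,w=rect(sc,(280,168,390,246),5,W,n="scene"); show("s chase",r,bx)
# knob: dark, near (297,237)
print("knob",cast("top",[[297,237]],.06)*1000)
E
python3 m.py
```

```text
crest [486.2 232.4] [101.1  54.6] 8.83 [[432.0, 252.0], [440.0, 198.0], [540.0, 213.0], [532.0, 267.0]]
band [601.9 357.2] [ 54.4 140.8] 70.86 [[526.0, 355.0], [659.0, 308.0], [677.0, 360.0], [544.0, 406.0]]
filler [ 469.6 -303. ] [ 65.  138.8] 88.3 [[399.0, -333.0], [538.0, -338.0], [540.0, -273.0], [401.0, -268.0]]
chase [618.3  -5.8] [209.  238.9] 77.96 [[480.0, -83.0], [713.0, -133.0], [757.0, 72.0], [523.0, 121.0]]
edge 261 -12.02 (np.float32(595.5), np.float32(-107.0))
edge 228 78.08 (np.float32(734.0), np.float32(-30.5))
edge 257 -12.02 (np.float32(638.9), np.float32(95.7))
edge 233 78.07 (np.float32(505.1), np.float32(31.9))
s crest [487.2 237.9] [108.5  79.2] 8.55 [[428.0, 269.0], [439.0, 191.0], [547.0, 207.0], [535.0, 285.0]]
s band [601.6 360.3] [ 75.3 147.3] 70.52 [[520.0, 349.0], [658.0, 300.0], [684.0, 371.0], [545.0, 420.0]]
s filler [ 470.4 -297.4] [ 72.4 142.9] 88.23 [[398.0, -331.0], [541.0, -336.0], [543.0, -263.0], [400.0, -259.0]]
s chase [610.8   0.8] [222. 258.] 78.0 [[461.0, -81.0], [714.0, -135.0], [760.0, 83.0], [508.0, 136.0]]
knob [[471.38050466  59.03246852]]
```

```bash
python3 -c "
from h import *
goto([502,234.8,90],188.8)"
```

```text
xyz [-344.5 -165.3  140.7] dr [ -0.06  -0.04 -35.31]
```

Request:
step_arm --grip '[85,85,85,85,85]' --xyz '[[-86,-41,20],[-172,-82,40],[-258,-124,70],[-344.5,-165.3,140],[-344.5,-165.3,140]]' --dr '[[0,0,-9],[0,0,-18],[0,0,-27],[0,0,-35.3],[0,0,-35.3]]' --grip_force 40

```text
clock: 0.72
ee_pos: [0.4497, 0.3025, 0.1333]
ee_rot: [3.141, 0.0, -2.986]
ft_force: [1.3, 0.6, -0.7]
gripper_width: 0.0848
finger_force: 0.0
```

```bash
python3 -c "
from h import *
state();goto([502,234.8,2],188.8)"
```

```text
t 0.72 p [449.7 302.5 133.3] r [ 1.7999e+02  2.0000e-02 -1.7110e+02] w 84.8 F [ 1.3  0.6 -0.7] ff 0.0 j6 [ 0.35 -0.07 -0.26  1.38  0.    0.2 ]
xyz [-41.2 -75.  131.3] dr [0.01 0.02 0.1 ]
```

Request:
step_arm --grip '[85,85,85,85]' --xyz '[[-30,-50,30],[-41.2,-75,60],[-41.2,-75,71],[-41.2,-75,71]]' --dr '[[0,0,0],[0,0,0],[0,0,0],[0,0,0]]'

```text
clock: 1.23
ee_pos: [0.5, 0.2365, 0.0624]
ee_rot: [3.141, -0.002, -2.988]
ft_force: [-0.3, 0.4, -0.0]
gripper_width: 0.085
finger_force: 0.0
```

```bash
python3 - <<'E'
from h import *
state();goto([502,234.8,2],188.8)
im=cams.camera("scene");c=im[90:240,190:390];cv2.imwrite("pics/s1.png",cv2.resize(c,None,fx=4,fy=4,interpolation=cv2.INTER_CUBIC)[:,:,::-1])
E
```

```text
t 1.23 p [500.  236.5  62.4] r [ 1.7999e+02 -1.2000e-01 -1.7122e+02] w 85.0 F [-0.3  0.4 -0. ] ff 0.0 j6 [ 0.21  0.   -0.31  1.25  0.    0.05]
xyz [-1.9 -2.  60.4] dr [ 0.01 -0.12 -0.02]
```

View pics/s1.png

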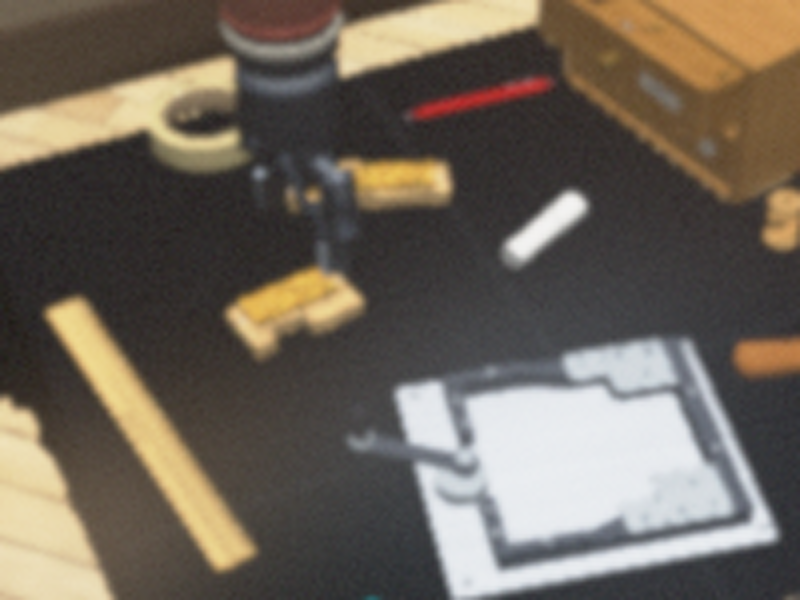

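The gripper sits over the crest block, with a finger near crop (325,255) and the crest at (300,305). The path down is clear, so I'll descend and close.

Request:
step_arm --grip '[85,85,85,50,45]' --xyz '[[-1,-1,40],[-1,-1,60],[-1,-1,60],[-1,-1,60],[-1,-1,60]]' --dr '[[0,0,0],[0,0,0],[0,0,0],[0,0,0],[0,0,0]]'

```text
clock: 1.9
ee_pos: [0.5032, 0.236, 0.0049]
ee_rot: [3.141, 0.002, -2.988]
ft_force: [0.2, -0.1, 1.0]
gripper_width: 0.0513
finger_force: 0.0
```

Request:
step_arm --grip '[40,40,40]' --xyz '[[0,0,0],[0,0,0],[0,0,0]]' --dr '[[0,0,0],[0,0,0],[0,0,0]]'

```text
clock: 2.28
ee_pos: [0.5032, 0.236, 0.0051]
ee_rot: [3.141, 0.003, -2.988]
ft_force: [-1.7, 1.4, 7.0]
gripper_width: 0.0481
finger_force: 41.1
```

```bash
python3 - <<'E'
from h import *
state()
u=np.array([np.cos(np.radians(-12)),np.sin(np.radians(-12))]);v=np.array([-u[1],u[0]]);O=np.array([630.3,-8.5])
print(O+u*-5+v*-16)
goto([*(O+u*-5+v*-16),62],78)
E
```

```text
t 2.27 p [503.2 236.    5.1] r [ 1.7996e+02  1.5000e-01 -1.7120e+02] w 48.1 F [-1.7  1.4  7. ] ff 41.13964855670929 j6 [ 0.2   0.06 -0.37  1.14  0.    0.05]
[622.08267494 -23.11080316]
xyz [ -78.  -274.2  -56.9] dr [1.700e-01 6.000e-02 1.108e+02]
```

Request:
step_arm --grip '[40,40,40,40,40]' --xyz '[[0,0,-35],[0,0,-70],[0,0,-105],[-5,-30,-105],[-10,-60,-105]]' --dr '[[0,0,0],[0,0,0],[0,0,10],[0,0,20],[0,0,30]]'

```text
clock: 2.9
ee_pos: [0.5219, 0.1773, 0.1095]
ee_rot: [3.141, 0.002, 2.767]
ft_force: [0.2, -0.2, -2.3]
gripper_width: 0.0485
finger_force: 42.8
```

```bash
python3 - <<'E'
from h import *
state()
goto([622.1,-23.1,90],78)
E
```

```text
t 2.9 p [521.9 177.3 109.5] r [1.7995e+02 1.0000e-01 1.5851e+02] w 48.5 F [ 0.2 -0.2 -2.3] ff 42.83470273017883 j6 [ 0.09 -0.03 -0.26  1.34  0.    0.47]
xyz [-166.6 -149.8   19.7] dr [1.100e-01 5.000e-02 8.051e+01]
```

Request:
step_arm --grip '[40,40,40,40,40]' --xyz '[[-33,-30,0],[-66,-60,0],[-100,-90,0],[-133,-120,5],[-166.6,-149.8,10]]' --dr '[[0,0,10],[0,0,20],[0,0,30],[0,0,40],[0,0,50]]'

```text
clock: 3.52
ee_pos: [0.6231, -0.0237, 0.0987]
ee_rot: [3.141, 0.0, 1.893]
ft_force: [0.1, 0.4, -2.0]
gripper_width: 0.0487
finger_force: 42.8
```

Request:
step_arm --grip '[40,40,40,40,40]' --xyz '[[0,0,5],[0,0,5],[0,0,10],[0,0,10],[0,0,10]]' --dr '[[0,0,10],[0,0,20],[0,0,30],[0,0,30.5],[0,0,30.5]]'

```text
clock: 4.15
ee_pos: [0.6224, -0.0222, 0.0886]
ee_rot: [3.141, -0.0, 1.37]
ft_force: [0.3, 1.0, -2.0]
gripper_width: 0.0488
finger_force: 42.8
```

```bash
python3 - <<'E'
from h import *
state()
goto([622.1,-23.1,12],78)
im=cams.camera("top"); cv2.imwrite("pics/t2.png",im[:,:,::-1])
c=im[130:250,260:400];cv2.imwrite("pics/t2c.png",cv2.resize(c,None,fx=5,fy=5,interpolation=cv2.INTER_CUBIC)[:,:,::-1])
E
```

```text
t 4.15 p [622.4 -22.2  88.6] r [179.98  -0.    78.49] w 48.8 F [ 0.3  1.  -2. ] ff 42.83937156200409 j6 [-0.25  0.19 -0.06  1.31  0.    1.53]
xyz [-1.  -0.1 76.6] dr [ 0.02 -0.    0.49]
```

View pics/t2c.png

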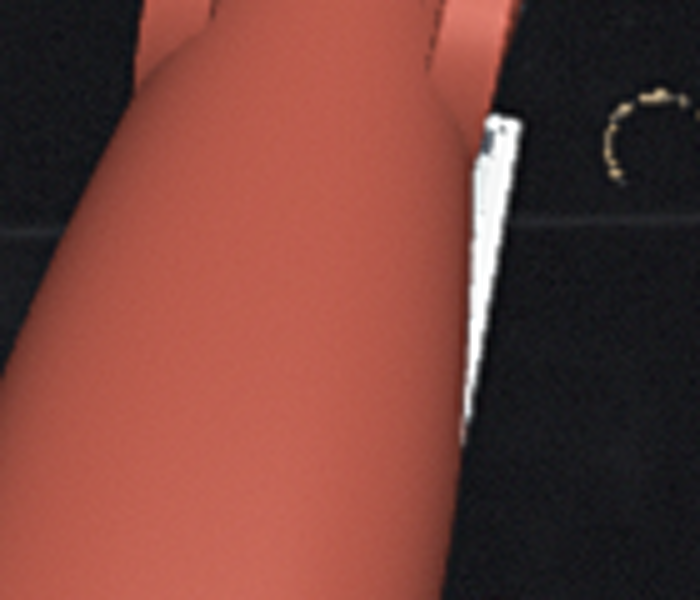

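Request:
step_arm --grip '[40,40,40,40,40]' --xyz '[[-2.4,0,40],[-2.4,0,65],[-2.4,0,75],[-2.4,0,77.5],[-2.4,0,77.5]]' --dr '[[0,0,0.5],[0,0,0.5],[0,0,0.5],[0,0,0.5],[0,0,0.5]]'

```text
clock: 4.82
ee_pos: [0.6225, -0.0247, 0.0118]
ee_rot: [3.14, -0.0, 1.358]
ft_force: [0.4, 0.5, -2.0]
gripper_width: 0.0485
finger_force: 42.8
```

```bash
cat >> h.py <<'E'
u=np.array([np.cos(np.radians(-12)),np.sin(np.radians(-12))]);v=np.array([-u[1],u[0]]);O=np.array([630.3,-8.5])
def ch(s=None):
    p,_=tool(s); d=p[:2]-O; print("chase tcp",(d@u).round(1),(d@v).round(1),p[2].round(1))
def cg(x,y,z,yaw): goto([*(O+u*x+v*y),z],yaw)
E
python3 -c "
from h import *
state();ch();cg(10,-17.4,11,78)"
```

```text
t 4.83 p [622.5 -24.7  11.8] r [179.91  -0.    77.81] w 48.5 F [ 0.4  0.5 -2. ] ff 42.8437203168869 j6 [-0.25  0.25 -0.15  1.18  0.    1.53]
chase tcp -4.2 -17.5 11.8
xyz [ 0.1 14.2  0.8] dr [ 0.09 -0.   -0.19]
```

Request:
step_arm --grip '[40,40,40,40,40]' --xyz '[[0,5,0.8],[0,10,0.8],[0,16,0.8],[0,21,0.8],[0,26,0.8]]' --dr '[[0,0,0],[0,0,0],[0,0,0],[0,0,0],[0,0,0]]' --grip_force 25

```text
clock: 5.45
ee_pos: [0.6482, -0.0302, 0.0111]
ee_rot: [3.14, -0.0, 1.358]
ft_force: [-3.3, 1.3, 7.0]
gripper_width: 0.0484
finger_force: 43.7
```

```bash
python3 -c "
from h import *
state();ch();cg(33,-17.4,11,78)"
```

```text
t 5.45 p [648.2 -30.2  11.1] r [ 1.7993e+02 -1.0000e-02  7.7790e+01] w 48.4 F [-3.3  1.3  7. ] ff 43.74397873878479 j6 [-0.25  0.32 -0.06  1.19  0.    1.54]
chase tcp 22.0 -17.5 11.1
xyz [ 0.1 10.9  0.1] dr [ 0.07 -0.01 -0.21]
```

Request:
step_arm --grip '[40,40,40,56,56]' --xyz '[[0,3,0],[0,6,0],[0,6,0],[0,6,0],[0,6,0]]' --dr '[[0,0,0],[0,0,0],[0,0,0],[0,0,0],[0,0,0]]'

```text
clock: 6.08
ee_pos: [0.6533, -0.0314, 0.0099]
ee_rot: [3.141, -0.0, 1.358]
ft_force: [-0.3, -0.4, -0.7]
gripper_width: 0.0561
finger_force: 0.0
```

Request:
step_arm --grip '[56,56,60,62,62]' --xyz '[[0,0,-10],[0,-10,-45],[0,-60,-60],[0,-110,-60],[0,-110,-60]]' --dr '[[0,0,0],[0,0,0],[0,0,9],[0,0,18],[0,0,27]]'

```text
clock: 6.7
ee_pos: [0.5419, -0.0068, 0.0695]
ee_rot: [-3.139, 0.001, 0.882]
ft_force: [0.2, -0.5, -0.1]
gripper_width: 0.0618
finger_force: 0.0
```

```bash
python3 -c "
from h import *
state();ch();cg(-40,0,60,168)"
```

```text
t 6.7 p [541.9  -6.8  69.5] r [-1.7986e+02  6.0000e-02  5.0530e+01] w 61.8 F [ 0.2 -0.5 -0.1] ff 0.0 j6 [-0.25 -0.03 -0.34  1.27  0.    2.01]
chase tcp -86.8 -16.7 69.5
xyz [36.4 33.9  9.4] dr [-1.5000e-01 -1.0000e-01 -1.1747e+02]
```

Request:
step_arm --grip '[62,62,62,62,62]' --xyz '[[7,7,0],[14,14,0],[22,20,0],[29,27,0],[36.4,33.9,0]]' --dr '[[0,0,-10],[0,0,-20],[0,0,-30],[0,0,-40],[0,0,-50]]'

```text
clock: 7.32
ee_pos: [0.5955, -0.0014, 0.0708]
ee_rot: [3.141, 0.0, 1.765]
ft_force: [0.1, -1.0, -0.2]
gripper_width: 0.0622
finger_force: 0.0
```

Request:
step_arm --grip '[62,62,62,62,62]' --xyz '[[0,0,0],[0,0,0],[0,0,0],[0,0,0],[0,0,0]]' --dr '[[0,0,-10],[0,0,-20],[0,0,-30],[0,0,-40],[0,0,-50]]'

```text
clock: 7.95
ee_pos: [0.5951, -0.0014, 0.0707]
ee_rot: [3.141, 0.001, 2.637]
ft_force: [0.2, -0.4, -0.1]
gripper_width: 0.0622
finger_force: 0.0
```

```bash
python3 -c "
from h import *
state();ch();cg(-25,0,7,168)"
```

```text
t 7.95 p [595.1  -1.4  70.7] r [1.7998e+02 4.0000e-02 1.5111e+02] w 62.2 F [ 0.2 -0.4 -0.1] ff 0.0 j6 [-0.22  0.12 -0.18  1.27  0.    0.28]
chase tcp -35.9 -0.3 70.7
xyz [-10.3   3.5  63.7] dr [ 1.000e-02  4.000e-02 -1.689e+01]
```

Request:
step_arm --grip '[62,62,62,62,62]' --xyz '[[-10.3,3.5,0],[-10.3,3.5,20],[-10.3,3.5,50],[-10.3,3.5,63.5],[-10.3,3.5,63.5]]' --dr '[[0,0,-9],[0,0,-16.9],[0,0,-16.9],[0,0,-16.9],[0,0,-16.9]]'

```text
clock: 8.57
ee_pos: [0.605, -0.0031, 0.006]
ee_rot: [3.141, -0.001, 2.926]
ft_force: [-0.5, -0.1, -0.2]
gripper_width: 0.0625
finger_force: 0.0
```

Request:
step_arm --grip '[62,62,62,62,62]' --xyz '[[-7,0,0],[-14,0,0],[-20,0,0],[-26,0,0],[-32,0,0]]' --dr '[[0,0,0],[0,0,0],[0,0,0],[0,0,0],[0,0,0]]'

```text
clock: 9.2
ee_pos: [0.6372, -0.0102, 0.0064]
ee_rot: [3.141, -0.0, 2.927]
ft_force: [-0.7, 0.8, 0.9]
gripper_width: 0.0619
finger_force: 0.5
```

```bash
python3 -c "
from h import *
state();ch();cg(14,0,7,168)"
```

```text
t 9.2 p [637.2 -10.2   6.4] r [ 1.7999e+02 -1.0000e-02  1.6769e+02] w 61.9 F [-0.7  0.8  0.9] ff 0.5404183734208345 j6 [-0.22  0.3  -0.1   1.18  0.   -0.01]
chase tcp 7.1 -0.2 6.4
xyz [-6.9  0.2 -0.6] dr [ 0.01 -0.01 -0.31]
```

Pushing forward slowly, watching the force.

Request:
step_arm --grip '[62,62,62,62,62]' --xyz '[[-2,0,0],[-4,0,0],[-6,0,0],[-7.5,0,0],[-8.5,0,0]]' --dr '[[0,0,-0.3],[0,0,-0.3],[0,0,-0.3],[0,0,-0.3],[0,0,-0.3]]'

```text
clock: 9.82
ee_pos: [0.6434, -0.0115, 0.0062]
ee_rot: [-3.141, -0.004, 2.932]
ft_force: [-11.7, 1.5, 9.1]
gripper_width: 0.062
finger_force: 6.4
```

```bash
python3 -c "
from h import *
state();ch()"
```

```text
t 9.82 p [643.4 -11.5   6.2] r [-179.99   -0.21  167.99] w 62.0 F [-11.7   1.5   9.1] ff 6.387313061859459 j6 [-0.22  0.32 -0.07  1.18 -0.   -0.01]
chase tcp 13.4 -0.2 6.2
```

Request:
step_arm --grip '[62,62,62,62,62]' --xyz '[[5,0,0],[20,0,-20],[40,0,-70],[40,60,-90],[40,120,-90]]' --dr '[[0,0,0],[0,0,0],[0,0,0],[0,0,0],[0,0,0]]'

```text
clock: 10.45
ee_pos: [0.6331, 0.1145, 0.0997]
ee_rot: [3.14, 0.006, 2.93]
ft_force: [1.0, -0.1, 0.1]
gripper_width: 0.0617
finger_force: 0.0
```

Request:
step_arm --grip '[85,85,85,85,85]' --xyz '[[0,50,0],[0,100,0],[0,150,0],[0,200,0],[0,240,0]]' --dr '[[0,0,3],[0,0,7],[0,0,7],[0,0,7],[0,0,7]]'

```text
clock: 11.08
ee_pos: [0.6812, 0.3506, 0.0965]
ee_rot: [3.141, 0.001, 2.81]
ft_force: [0.5, -0.7, -0.1]
gripper_width: 0.0848
finger_force: 0.0
```

```bash
python3 - <<'E'
from h import *
state();goto([615,346.3,60],160.9)
im=cams.camera("top"); cv2.imwrite("pics/t3.png",im[:,:,::-1])
c=im[130:250,260:400];cv2.imwrite("pics/t3c.png",cv2.resize(c,None,fx=5,fy=5,interpolation=cv2.INTER_CUBIC)[:,:,::-1])
P=[];
for x,y in((25,-48),(25,48),(75,48),(75,-48)): P.append([*(O+u*x+v*y)/1000,.020])
print((proj("top",P)-[260,130])*5)
E
```

```text
t 11.07 p [681.2 350.6  96.5] r [1.7996e+02 5.0000e-02 1.6103e+02] w 84.8 F [ 0.5 -0.7 -0.1] ff 0.0 j6 [0.31 0.65 0.51 1.44 0.   0.64]
xyz [ 61.2 -25.7  36.4] dr [0.04 0.05 0.13]
[[399.60228395 228.57456999]
 [231.2089991  197.57014368]
 [248.29613877 113.71012178]
 [415.35645719 144.15722253]]
```

View pics/t3c.png

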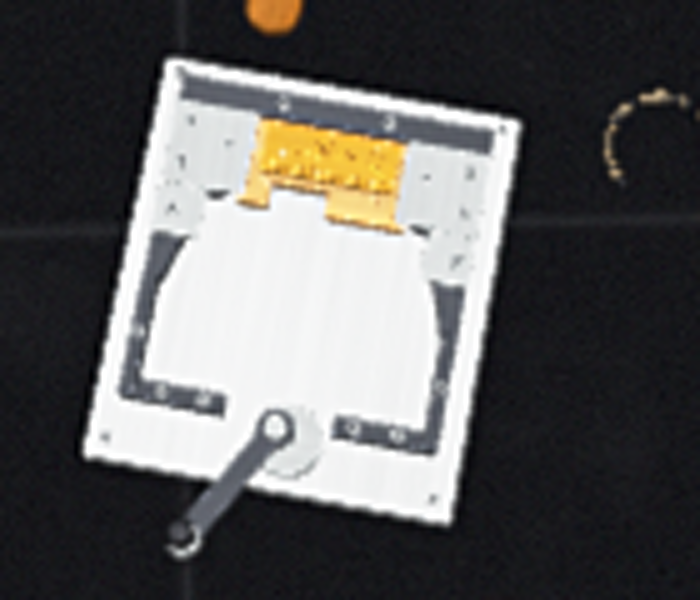

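The crest is seated under the lips with its notch towards the robot, its near edge running from crop (235,205) to (400,232), which is where it should be. Next is the band.

Request:
step_arm --grip '[85,85,85,85,85]' --xyz '[[45,-19,0],[61.2,-25.7,30],[61.2,-25.7,60],[61.2,-25.7,85],[61.2,-25.7,92]]' --dr '[[0,0,0],[0,0,0],[0,0,0],[0,0,0],[0,0,0]]' --grip_force 40

```text
clock: 11.75
ee_pos: [0.6135, 0.3437, 0.0025]
ee_rot: [-3.14, -0.002, 2.81]
ft_force: [-0.8, 0.2, 0.5]
gripper_width: 0.0855
finger_force: 0.0
```

Request:
step_arm --grip '[85,40,25,25,25]' --xyz '[[0,0,0],[0,0,0],[0,0,0],[0,0,0],[0,0,0]]' --dr '[[0,0,0],[0,0,0],[0,0,0],[0,0,0],[0,0,0]]'

```text
clock: 12.38
ee_pos: [0.6154, 0.3444, 0.0054]
ee_rot: [3.141, 0.001, 2.81]
ft_force: [-1.0, -0.5, 5.7]
gripper_width: 0.0347
finger_force: 40.8
```

```bash
python3 -c "
from h import *
state()"
```

```text
t 12.38 p [615.4 344.4   5.4] r [1.7994e+02 7.0000e-02 1.6098e+02] w 34.7 F [-1.  -0.5  5.7] ff 40.77532410621643 j6 [0.33 0.49 0.14 1.22 0.   0.66]
```

Request:
step_arm --grip '[25,25,25,25,25]' --xyz '[[0,0,-35],[0,0,-70],[0,0,-100],[20,20,-100],[40,40,-100]]' --dr '[[0,0,0],[0,0,0],[0,0,10],[0,0,20],[0,0,30]]'

```text
clock: 13.0
ee_pos: [0.5898, 0.3953, 0.1045]
ee_rot: [3.141, 0.0, 2.279]
ft_force: [-0.7, -0.7, -1.3]
gripper_width: 0.0352
finger_force: 40.4
```

```bash
python3 -c "
from h import *
state();cg(-40,-17,100,78)"
```

```text
t 13.0 p [589.8 395.3 104.5] r [179.99   0.   130.61] w 35.2 F [-0.7 -0.7 -1.3] ff 40.434574484825134 j6 [0.41 0.46 0.28 1.39 0.   1.27]
xyz [-311.5 -269.9    4.5] dr [ 1.000e-02 -0.000e+00  5.261e+01]
```

Request:
step_arm --grip '[25,25,25,25,25]' --xyz '[[-45,-38,0],[-90,-77,0],[-135,-116,0],[-180,-155,0],[-225,-195,0]]' --dr '[[0,0,8],[0,0,17],[0,0,26],[0,0,35],[0,0,44]]'

```text
clock: 13.62
ee_pos: [0.5898, 0.0954, 0.1041]
ee_rot: [-3.141, 0.0, 1.513]
ft_force: [0.2, -0.2, -0.6]
gripper_width: 0.0344
finger_force: 40.6
```

```bash
python3 -c "
from h import *
state();cg(-40,-17,80,78)"
```

```text
t 13.62 p [589.8  95.4 104.1] r [-179.99    0.     86.7 ] w 34.4 F [ 0.2 -0.2 -0.6] ff 40.58869421482086 j6 [-0.06  0.11 -0.13  1.33 -0.    1.57]
xyz [-112.2    4.3   24.1] dr [-0.01  0.    8.7 ]
```

Request:
step_arm --grip '[25,25,25,25,25]' --xyz '[[-45,2,0],[-90,4,5],[-112.2,4.3,20],[-112.2,4.3,50],[-112.2,4.3,70]]' --dr '[[0,0,5],[0,0,8.7],[0,0,8.7],[0,0,8.7],[0,0,8.7]]'

```text
clock: 14.25
ee_pos: [0.5878, -0.0151, 0.0326]
ee_rot: [-3.14, -0.0, 1.366]
ft_force: [0.2, 0.6, -1.9]
gripper_width: 0.0349
finger_force: 40.6
```

```bash
python3 -c "
from h import *
state();ch();cg(-40,-17,12,78)"
```

```text
t 14.25 p [587.8 -15.1  32.6] r [-1.799e+02 -1.000e-02  7.825e+01] w 34.9 F [ 0.2  0.6 -1.9] ff 40.600542426109314 j6 [-0.25  0.13 -0.24  1.2   0.    1.53]
chase tcp -40.2 -15.3 32.6
xyz [-1.7  0.3 20.6] dr [-0.1  -0.01  0.25]
```

Request:
step_arm --grip '[25,25,25,25,25]' --xyz '[[-1.7,0,14],[-1.7,0,20.5],[-1.7,4,21],[-1.7,9,21.3],[-1.7,14,21.3]]' --dr '[[0,0,0.2],[0,0,0.2],[0,0,0.2],[0,0,0.2],[0,0,0.2]]' --grip_force 25

```text
clock: 14.88
ee_pos: [0.6031, -0.0197, 0.0139]
ee_rot: [3.14, -0.0, 1.363]
ft_force: [-0.9, -0.2, -0.7]
gripper_width: 0.0344
finger_force: 40.6
```

```bash
python3 -c "
from h import *
state();ch();cg(-12,-17,11,78)"
```

```text
t 14.88 p [603.1 -19.7  13.9] r [179.92  -0.    78.09] w 34.4 F [-0.9 -0.2 -0.7] ff 40.608327984809875 j6 [-0.25  0.19 -0.21  1.17  0.    1.53]
chase tcp -24.3 -16.6 13.9
xyz [-0.4 12.3  2.9] dr [ 0.08 -0.    0.09]
```

Request:
step_arm --grip '[25,25,25,25,25]' --xyz '[[-0.4,0,2.5],[-0.4,0,2.8],[-0.4,4,2.8],[-0.4,8,2.8],[-0.4,11,2.8]]' --dr '[[0,0,0],[0,0,0],[0,0,0],[0,0,0],[0,0,0]]'

```text
clock: 15.5
ee_pos: [0.6133, -0.0223, 0.0114]
ee_rot: [3.141, -0.0, 1.363]
ft_force: [-2.8, 0.3, 6.6]
gripper_width: 0.0345
finger_force: 41.5
```

```bash
python3 -c "
from h import *
state();ch();cg(-12,-17,11,78)"
```

```text
t 15.5 p [613.3 -22.3  11.4] r [179.94  -0.    78.09] w 34.5 F [-2.8  0.3  6.6] ff 41.47382318973541 j6 [-0.25  0.22 -0.18  1.17  0.    1.53]
chase tcp -13.8 -17.0 11.4
xyz [0.  1.8 0.4] dr [ 0.06 -0.    0.09]
```

Request:
step_arm --grip '[43,43,43,50,62]' --xyz '[[0,0,0],[0,0,0],[0,0,-30],[0,-20,-60],[0,-39,-65]]' --dr '[[0,0,0],[0,0,0],[0,0,0],[0,0,-10],[0,0,-20]]'

```text
clock: 16.12
ee_pos: [0.5754, -0.0143, 0.0777]
ee_rot: [3.138, 0.001, 1.718]
ft_force: [0.2, 0.1, 0.5]
gripper_width: 0.0621
finger_force: 0.0
```

Request:
step_arm --grip '[62,62,62,62,62]' --xyz '[[0,0,0],[0,0,0],[0,0,0],[0,0,0],[0,0,0]]' --dr '[[0,0,-10],[0,0,-20],[0,0,-30],[0,0,-40],[0,0,-50]]'

```text
clock: 16.75
ee_pos: [0.5744, -0.0141, 0.0751]
ee_rot: [3.142, -0.0, 2.59]
ft_force: [-0.1, 0.2, 0.0]
gripper_width: 0.0619
finger_force: 0.0
```

```bash
python3 -c "
from h import *
state();ch();cg(-52,0,6.5,168)"
```

```text
t 16.75 p [574.4 -14.1  75.1] r [ 1.8000e+02 -1.0000e-02  1.4841e+02] w 61.9 F [-0.1  0.2  0. ] ff 0.0 j6 [-0.25  0.06 -0.23  1.28  0.    0.3 ]
chase tcp -53.5 -17.1 75.1
xyz [ 4.3 16.6 68.6] dr [ 0.000e+00 -1.000e-02 -1.959e+01]
```

Request:
step_arm --grip '[62,62,62,62,62]' --xyz '[[2,8,0],[4.3,16.6,20],[4.3,16.6,50],[4.3,16.6,68.6],[4.3,16.6,68.6]]' --dr '[[0,0,-10],[0,0,-19.6],[0,0,-19.6],[0,0,-19.6],[0,0,-19.6]]'

```text
clock: 17.38
ee_pos: [0.5783, 0.0025, 0.0052]
ee_rot: [3.141, -0.003, 2.926]
ft_force: [-0.4, 0.9, 0.4]
gripper_width: 0.0622
finger_force: 0.0
```

Request:
step_arm --grip '[62,62,62,62,62]' --xyz '[[-6,0,0],[-11,0,0],[-15,0,0],[-19,0,0],[-23,0,0]]' --dr '[[0,0,0],[0,0,0],[0,0,0],[0,0,0],[0,0,0]]'

```text
clock: 18.0
ee_pos: [0.6025, -0.0027, 0.0068]
ee_rot: [3.142, 0.0, 2.927]
ft_force: [-1.0, 0.2, -0.1]
gripper_width: 0.0619
finger_force: 0.4
```

```bash
python3 -c "
from h import *
state();ch();cg(-22.5,0,6.5,168)"
```

```text
t 18.0 p [602.5  -2.7   6.8] r [180.     0.   167.68] w 61.9 F [-1.   0.2 -0.1] ff 0.3773890295997262 j6 [-0.22  0.2  -0.22  1.16  0.   -0.01]
chase tcp -28.4 -0.1 6.8
xyz [-5.9  0.2  0.3] dr [ 0.    0.   -0.32]
```

Request:
step_arm --grip '[62,62,62,62,62]' --xyz '[[-2,0,0],[-4,0,0],[-5.5,0,0],[-6.5,0,0],[-7.5,0,0]]' --dr '[[0,0,-0.3],[0,0,-0.3],[0,0,-0.3],[0,0,-0.3],[0,0,-0.3]]'

```text
clock: 18.62
ee_pos: [0.6082, -0.0039, 0.0065]
ee_rot: [-3.141, -0.003, 2.932]
ft_force: [-10.8, 1.5, 7.6]
gripper_width: 0.062
finger_force: 5.3
```

```bash
python3 -c "
from h import *
state();ch()"
```

```text
t 18.62 p [608.2  -3.9   6.5] r [-1.7999e+02 -1.6000e-01  1.6799e+02] w 62.0 F [-10.8   1.5   7.6] ff 5.320636499673128 j6 [-0.22  0.22 -0.19  1.16 -0.   -0.01]
chase tcp -22.6 -0.1 6.5
```

Request:
step_arm --grip '[62,62,62,62,62]' --xyz '[[5,0,0],[15,0,-20],[20,0,-70],[30,-60,-100],[40,-120,-100]]' --dr '[[0,0,0],[0,0,0],[0,0,9],[0,0,18],[0,0,27]]'

```text
clock: 19.25
ee_pos: [0.5479, -0.1117, 0.1097]
ee_rot: [3.14, 0.006, 2.458]
ft_force: [1.5, -1.1, -0.0]
gripper_width: 0.0623
finger_force: 0.0
```

```bash
python3 -c "
from h import *
state();goto([469.6,-303,80],88.3)"
```

```text
t 19.25 p [ 547.9 -111.7  109.7] r [179.91   0.32 140.82] w 62.3 F [ 1.5 -1.1 -0. ] ff 0.0 j6 [-0.44 -0.01 -0.25  1.33  0.    0.25]
xyz [ -60.  -197.8   29.7] dr [ 0.23  0.26 52.52]
```

Request:
step_arm --grip '[62,62,62,62,62]' --xyz '[[-15,-50,0],[-30,-100,0],[-45,-150,0],[-60,-197.8,10],[-60,-197.8,25]]' --dr '[[0,0,10],[0,0,20],[0,0,30],[0,0,40],[0,0,50]]'

```text
clock: 19.88
ee_pos: [0.4678, -0.3054, 0.0819]
ee_rot: [3.14, 0.002, 1.578]
ft_force: [-1.0, 0.7, -0.8]
gripper_width: 0.0621
finger_force: 0.0
```

```bash
python3 - <<'E'
from h import *
state();goto([469.6,-303,18],88.3)
im=cams.camera("top"); cv2.imwrite("pics/t4.png",im[:,:,::-1])
c=im[130:250,260:420];cv2.imwrite("pics/t4c.png",cv2.resize(c,None,fx=5,fy=5,interpolation=cv2.INTER_CUBIC)[:,:,::-1])
E
```

```text
t 19.88 p [ 467.8 -305.4   81.9] r [1.7991e+02 1.2000e-01 9.0410e+01] w 62.1 F [-1.   0.7 -0.8] ff 0.0 j6 [-0.81  0.   -0.28  1.29 -0.    0.75]
xyz [ 2.6  1.8 63.9] dr [0.09 0.12 2.11]
```

View pics/t4c.png

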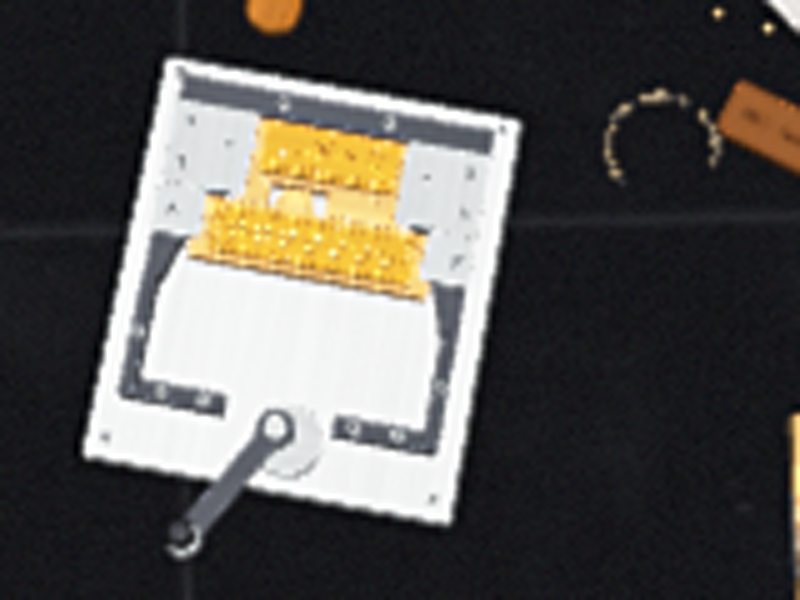

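The band is home at crop (310,250), with its tongue in the notch. Now gripping the filler's rib.

Request:
step_arm --grip '[62,62,62,62,20]' --xyz '[[2.6,1.8,20],[2.6,1.8,45],[2.6,1.8,60],[2.6,1.8,63.5],[2.6,1.8,63.5]]' --dr '[[0,0,2.1],[0,0,2.1],[0,0,2.1],[0,0,2.1],[0,0,2.1]]' --grip_force 50

```text
clock: 20.55
ee_pos: [0.4707, -0.2993, 0.0186]
ee_rot: [3.141, 0.0, 1.552]
ft_force: [-0.1, -0.4, 0.7]
gripper_width: 0.0451
finger_force: 0.0
```

Request:
step_arm --grip '[15,15,15,15,15]' --xyz '[[0,0,0],[0,0,0],[0,0,0],[0,0,0],[0,0,-20]]' --dr '[[0,0,0],[0,0,0],[0,0,0],[0,0,0],[0,0,0]]'

```text
clock: 21.18
ee_pos: [0.4694, -0.2982, 0.0373]
ee_rot: [-3.139, -0.002, 1.551]
ft_force: [-0.1, 0.1, -1.8]
gripper_width: 0.0229
finger_force: 49.6
```

```bash
python3 -c "
from h import *
state()"
```

```text
t 21.18 p [ 469.4 -298.2   37.3] r [-1.7988e+02 -1.3000e-01  8.8890e+01] w 22.9 F [-0.1  0.1 -1.8] ff 49.56773579120636 j6 [-0.8   0.03 -0.33  1.21  0.    0.79]
```

Request:
step_arm --grip '[15,15,15,15,15]' --xyz '[[0,0,-35],[0,0,-70],[30,15,-75],[60,30,-75],[90,45,-75]]' --dr '[[0,0,0],[0,0,-9],[0,0,-18],[0,0,-28],[0,0,-38]]'

```text
clock: 21.8
ee_pos: [0.5176, -0.2093, 0.1143]
ee_rot: [3.141, 0.001, 2.22]
ft_force: [0.2, -0.3, -2.9]
gripper_width: 0.0226
finger_force: 49.7
```

```bash
python3 -c "
from h import *
state();cg(-51.5,0,90,168)"
```

```text
t 21.8 p [ 517.6 -209.3  114.3] r [1.7998e+02 4.0000e-02 1.2720e+02] w 22.6 F [ 0.2 -0.3 -2.9] ff 49.69042897224426 j6 [-0.62 -0.01 -0.24  1.35  0.    0.3 ]
xyz [130.8 177.5  24.3] dr [ 1.00e-02  5.00e-02 -4.08e+01]
```

Request:
step_arm --grip '[15,15,15,15,15]' --xyz '[[32,44,0],[65,88,0],[98,132,0],[130.8,177.5,10],[130.8,177.5,24]]' --dr '[[0,0,-10],[0,0,-20],[0,0,-30],[0,0,-40],[0,0,-40.8]]'

```text
clock: 22.42
ee_pos: [0.5814, 0.0046, 0.0901]
ee_rot: [3.141, 0.001, 2.934]
ft_force: [-0.0, -0.5, -3.4]
gripper_width: 0.0228
finger_force: 50.0
```

```bash
python3 -c "
from h import *
state();ch();cg(-51.5,0,27,168)"
```

```text
t 22.43 p [581.4   4.6  90.1] r [1.7995e+02 8.0000e-02 1.6810e+02] w 22.8 F [-0.  -0.5 -3.4] ff 49.963926672935486 j6 [-0.22  0.07 -0.2   1.3   0.   -0.01]
chase tcp -50.5 2.7 90.1
xyz [ 1.1 -2.8 63.1] dr [0.05 0.08 0.1 ]
```

Request:
step_arm --grip '[15,15,15,15,15]' --xyz '[[1.1,-2.8,30],[1.1,-2.8,50],[1.1,-2.8,58],[1.1,-2.8,61],[1.1,-2.8,63]]' --dr '[[0,0,0],[0,0,0],[0,0,0],[0,0,0],[0,0,0]]'

```text
clock: 23.05
ee_pos: [0.5796, -0.0018, 0.0269]
ee_rot: [3.141, 0.001, 2.926]
ft_force: [0.2, 0.1, -3.2]
gripper_width: 0.0227
finger_force: 50.0
```

Request:
step_arm --grip '[15,15,15]' --xyz '[[0,0,1],[0,0,2],[0,0,2]]' --dr '[[0,0,0],[0,0,0],[0,0,0]]'

```text
clock: 23.42
ee_pos: [0.5795, -0.0016, 0.0252]
ee_rot: [-3.142, 0.001, 2.927]
ft_force: [-2.5, 0.5, 6.6]
gripper_width: 0.0227
finger_force: 51.0
```

```bash
python3 -c "
from h import *
state();ch()"
```

```text
t 23.43 p [579.5  -1.6  25.2] r [-1.8000e+02  7.0000e-02  1.6769e+02] w 22.7 F [-2.5  0.5  6.6] ff 50.96272587776184 j6 [-0.23  0.11 -0.27  1.19 -0.   -0.01]
chase tcp -51.2 -3.8 25.2
```

Request:
step_arm --grip '[15,15,50,50,50]' --xyz '[[0,2,0],[0,4,0],[0,4,0],[0,4,-10],[0,4,-50]]' --dr '[[0,0,0.3],[0,0,-0.3],[0,0,-0.3],[0,0,-0.3],[0,0,-0.3]]'

```text
clock: 24.05
ee_pos: [0.5778, 0.003, 0.0726]
ee_rot: [3.141, -0.005, 2.932]
ft_force: [1.2, -0.1, 0.9]
gripper_width: 0.05
finger_force: 0.0
```

Request:
step_arm --grip '[50,50,50,50,50]' --xyz '[[0,0,-40],[20,50,-40],[40,100,-40],[60,160,-40],[60,180,-40]]' --dr '[[0,0,0],[0,0,10],[0,0,20],[0,0,30],[0,0,40]]'

```text
clock: 24.68
ee_pos: [0.5577, 0.1941, 0.1148]
ee_rot: [3.141, -0.0, 2.231]
ft_force: [1.5, -0.1, -0.9]
gripper_width: 0.0498
finger_force: 0.0
```

```bash
python3 - <<'E'
from h import *
state()
im=cams.camera("top"); cv2.imwrite("pics/t5.png",im[:,:,::-1])
c=im[130:250,260:400];cv2.imwrite("pics/t5c.png",cv2.resize(c,None,fx=5,fy=5,interpolation=cv2.INTER_CUBIC)[:,:,::-1])
P=[[*(O+u*x+v*y)/1000,.020] for x,y in((-77,67),(-17,67),(-17,-67),(-77,-67))]
print((proj("top",P)-[260,130])*5)
a=np.radians(149.7); k=O+u*(-99+78*np.cos(a))+v*78*np.sin(a); print("knob",k,(proj("top",[[*k/1000,.06]])-[260,130])*5)
goto([*k,110],108)
E
```

```text
t 24.68 p [557.7 194.1 114.8] r [ 1.7996e+02 -2.0000e-02  1.2781e+02] w 49.8 F [ 1.5 -0.1 -0.9] ff 0.0 j6 [ 0.11  0.09 -0.13  1.35  0.    1.02]
[[161.70981236 366.7049007 ]
 [183.22353764 262.89078189]
 [419.86847986 306.83857984]
 [400.67606833 411.6372518 ]]
knob [475.77216212  64.57823344] [[174.32342689 526.83920217]]
xyz [ -54.2 -144.8    4.5] dr [ 0.09 -0.05 19.21]
```

View pics/t5c.png

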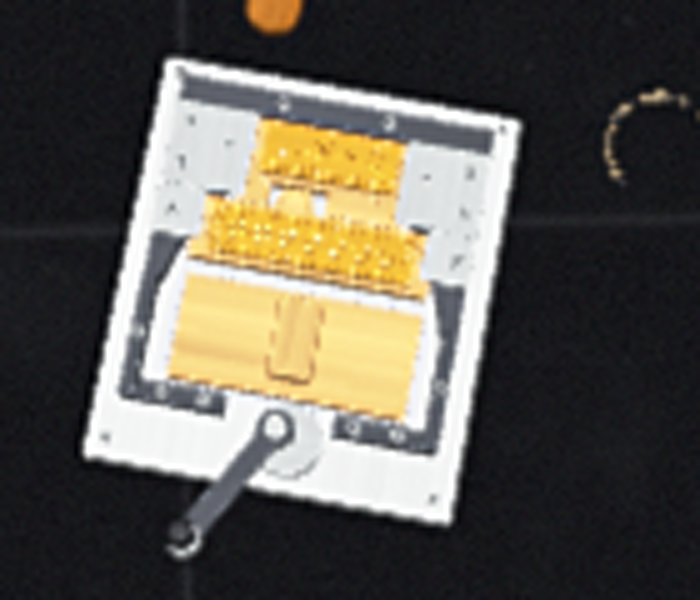

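The filler lies flat in the gap with its rib at crop (297,337) and roughly 8 mm free ahead of it. The knob is at (181,530), so next I'll straddle it.

```bash
python3 -c "
from h import *
goto([475.5,62.5,80],137.7)"
```

```text
xyz [ -55.8 -146.3   34.5] dr [  0.1   -0.03 -10.49]
```

Request:
step_arm --grip '[50,50,50,50,50]' --xyz '[[-18,-48,0],[-36,-97,0],[-55.8,-146.3,10],[-55.8,-146.3,25],[-55.8,-146.3,25]]' --dr '[[0,0,-5],[0,0,-10.5],[0,0,-10.5],[0,0,-10.5],[0,0,-10.5]]'

```text
clock: 25.35
ee_pos: [0.4772, 0.057, 0.0885]
ee_rot: [-3.141, -0.001, 2.417]
ft_force: [0.7, 0.1, -0.0]
gripper_width: 0.0497
finger_force: 0.0
```

```bash
python3 -c "
from h import *
state();goto([475.5,62.5,36],137.7)"
```

```text
t 25.35 p [477.2  57.   88.5] r [-1.7999e+02 -6.0000e-02  1.3846e+02] w 49.7 F [ 0.7  0.1 -0. ] ff 0.0 j6 [-0.15 -0.24 -0.5   1.32  0.    0.57]
xyz [ 4.9  3.  52.5] dr [-0.01 -0.06  0.76]
```

Request:
step_arm --grip '[50,50,50,50,50]' --xyz '[[4.9,3,0],[4.9,3,20],[4.9,3,40],[4.9,3,51],[4.9,3,51]]' --dr '[[0,0,0],[0,0,0],[0,0,0],[0,0,0],[0,0,0]]' --grip_force 40

```text
clock: 25.98
ee_pos: [0.4756, 0.0631, 0.0377]
ee_rot: [-3.141, -0.001, 2.418]
ft_force: [0.3, -0.5, -0.7]
gripper_width: 0.0501
finger_force: 0.0
```

Request:
step_arm --grip '[25,10,10,10]' --xyz '[[0,0,0],[0,0,0],[0,0,0],[0,0,0]]' --dr '[[0,0,0],[0,0,0],[0,0,0],[0,0,0]]'

```text
clock: 26.48
ee_pos: [0.4766, 0.0625, 0.039]
ee_rot: [3.14, 0.001, 2.417]
ft_force: [-0.1, 0.8, 6.4]
gripper_width: 0.0143
finger_force: 39.2
```

```bash
cat >> h.py <<'E'
def lev():
    s=state(); p,_=tool(s); d=p[:2]-(O-99*u); print("r",np.hypot(*d).round(1),"lever deg",((np.degrees(np.arctan2(d@v,d@u))-149.7+10)%360-10).round(1),"worldang",np.degrees(np.arctan2(d[1],d[0])).round(1))
E
python3 -c "
from h import *
lev()"
```

```text
t 26.48 p [476.6  62.5  39. ] r [1.7993e+02 6.0000e-02 1.3848e+02] w 14.3 F [-0.1  0.8  6.4] ff 39.16083887103014 j6 [-0.14 -0.21 -0.56  1.22  0.    0.58]
r 76.0 lever deg 0.8 worldang 138.5
```

Request:
step_arm --grip '[10,10,10,10,10]' --xyz '[[-0.8,-10.7,0],[-3,-21.2,0],[-6.6,-31.3,0],[-11.7,-40.8,0],[-18,-49.5,0]]' --dr '[[0,0,-8],[0,0,-16],[0,0,-24],[0,0,-32],[0,0,-40]]'

```text
clock: 27.1
ee_pos: [0.4585, 0.0133, 0.0391]
ee_rot: [3.141, 0.005, 3.12]
ft_force: [9.8, 4.3, -1.3]
gripper_width: 0.0142
finger_force: 39.0
```

```bash
python3 -c "
from h import *
lev()"
```

```text
t 27.1 p [458.5  13.3  39.1] r [179.95   0.26 178.77] w 14.2 F [ 9.8  4.3 -1.3] ff 38.96471342188306 j6 [-0.26 -0.29 -0.63  1.23  0.   -0.24]
r 75.0 lever deg 41.3 worldang 179.0
```

Request:
step_arm --grip '[10,10,10,10,10]' --xyz '[[-0.8,-10.5,0],[-2.9,-20.8,0],[-6.5,-30.7,0],[-11.5,-40,0],[-17.7,-48.5,0]]' --dr '[[0,0,-8],[0,0,-16],[0,0,-24],[0,0,-32],[0,0,-40]]'

```text
clock: 27.72
ee_pos: [0.4758, -0.034, 0.039]
ee_rot: [-3.141, 0.008, -2.464]
ft_force: [14.4, 15.1, -1.8]
gripper_width: 0.0144
finger_force: 39.2
```

```bash
python3 -c "
from h import *
lev()"
```

```text
t 27.73 p [475.8 -34.   39. ] r [-179.97    0.46 -141.18] w 14.4 F [14.4 15.1 -1.8] ff 39.24526678165421 j6 [-0.35 -0.23 -0.58  1.22  0.01 -1.03]
r 73.8 lever deg 81.0 worldang -141.3
```

Request:
step_arm --grip '[10,10,10,10,10]' --xyz '[[-1.2,-10.4,0],[-3.9,-20.7,0],[-8,-30.5,0],[-13.4,-39.7,0],[-20,-48.5,0]]' --dr '[[0,0,-8],[0,0,-16],[0,0,-24],[0,0,-32],[0,0,-40]]'

```text
clock: 28.35
ee_pos: [0.5185, -0.0591, 0.0386]
ee_rot: [3.14, 0.004, -1.766]
ft_force: [-38.1, 16.3, 25.1]
gripper_width: 0.0142
finger_force: 43.3
```

```bash
python3 -c "
from h import *
lev()"
```

```text
t 28.35 p [518.5 -59.1  38.6] r [ 179.9     0.22 -101.19] w 14.2 F [-38.1  16.3  25.1] ff 43.30221865384374 j6 [-0.37 -0.07 -0.43  1.21  0.   -1.74]
r 72.8 lever deg 120.5 worldang -101.8
```

Request:
step_arm --grip '[10,45,45,45,45]' --xyz '[[0,1,0],[0,1,0],[0,1,0],[0,1,-30],[0,1,-70]]' --dr '[[0,0,0],[0,0,0],[0,0,0],[0,0,0],[0,0,0]]'

```text
clock: 28.98
ee_pos: [0.5169, -0.0607, 0.1078]
ee_rot: [3.139, 0.0, -1.772]
ft_force: [0.2, -0.2, 1.3]
gripper_width: 0.0444
finger_force: 0.0
```

Request:
step_arm --grip '[45,45,45,45,45]' --xyz '[[30,0,-20],[80,0,-20],[130,0,-20],[180,0,-20],[200,0,-20]]' --dr '[[0,0,0],[0,0,0],[0,0,0],[0,0,0],[0,0,0]]'

```text
clock: 29.6
ee_pos: [0.4771, -0.2593, 0.1279]
ee_rot: [-3.142, -0.0, -1.775]
ft_force: [-0.5, 0.2, -0.0]
gripper_width: 0.0453
finger_force: 0.0
```

```bash
python3 - <<'E'
from h import *
state()
im=cams.camera("top"); cv2.imwrite("pics/t6.png",im[:,:,::-1])
c=im[130:250,260:400];cv2.imwrite("pics/t6c.png",cv2.resize(c,None,fx=5,fy=5,interpolation=cv2.INTER_CUBIC)[:,:,::-1])
P=[[*(O+u*x+v*y)/1000,.020] for x,y in((-71,67),(-11,67),(-11,-67),(-71,-67))]
print((proj("top",P)-[260,130])*5)
k=O-99*u-78*v; print("knob",(proj("top",[[*k/1000,.06]])-[260,130])*5)
E
```

```text
t 29.6 p [ 477.1 -259.3  127.9] r [-1.8000e+02 -3.0000e-02 -1.0167e+02] w 45.3 F [-0.5  0.2 -0. ] ff 0.0 j6 [-0.74 -0.06 -0.26  1.37 -0.   -2.11]
[[163.88121495 356.22805499]
 [185.35073455 252.62456687]
 [421.76662895 296.47569704]
 [402.61278205 401.06046314]]
knob [[417.72696234 443.41623528]]
```

View pics/t6c.png

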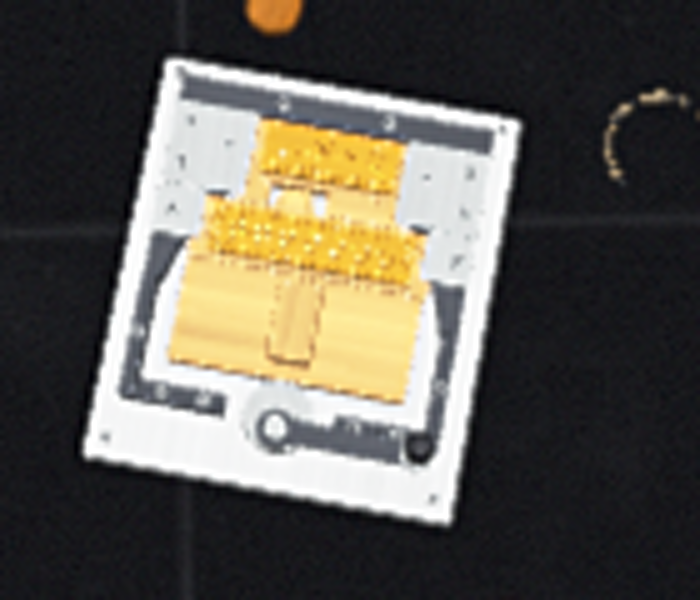

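The knob is at (418,446), exactly where the stop should put it, and the row is closed up tight with the gripper clear. Handing in.

```bash
python3 -c "
from workcell import workorder
print(workorder.close_job())"
```

```text
the job is handed in; nothing more can be done
None
```

The job is handed in but returned no verdict; the last picture shows the crest, band and filler tight in the chase with the cam lever at its stop, and I never touched the tags or the glue stick.

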